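# Post a faulty tape measure into a lever-lid drop box

## Task

The yellow tape measure has failed its check: take it out of use. Lay it on the steel chute of the grey drop box and let go of it while the lid is still shut, then press the box's lever down and hold the lid raised until the tape measure has slid inside. Work the lid only by its lever, and ease the lever back up so that the lid shuts fully without slamming; leave the other tools where they lie.

Things in the scene. Friction and masses are not known exactly. Their poses are not given: they have to be found in the camera images.
- tape_center (a point): centre (half-way up) of the yellow and black pocket tape measure, lying flat on the bench left of the hose: 62 mm (x) by 66 mm (y) by 36 mm high, about 250 g, z up; a small metal hook sticks out 7 mm, low on its -y side near the -x corner. Grasp it across its two x faces.
- drop_box: grey steel drop box fixed on the bench right of the hose; origin at the centre of the housing's underside, x from chute to rear, y left, z up. Hollow housing 180 (x) by 110 by 139 mm, lid shut; way in: the mouth at x = -90. The bright open chute in front of it, 92 mm wide inside, cheeks 22 mm high, falls at 30 degrees from x = -195 (face 136 mm up) to the mouth (75 mm up).
- chute_top (a point): point on the chute's sliding face, mid-width, at box x = -155, 113 mm above the bench; axes as the box. The steel is slippery: a tape measure laid about here slides down by itself, stops against the shut lid's front flap, and slides on into the box once the lid is up.
- lever_pad (a point): centre of the top of the lever's black ribbed pad, 44 mm along the box's x by 70 mm along its y, left of the chute at box x = -170, y = 110, 118 mm above the bench when up; it goes straight down 46 mm to its stop (72 mm above the bench), against 4 to 9 N, and springs up by itself when let go.
- lever (a joint): angle of the lid-lift lever, rad: 0 up (at rest), 0.25 fully down
- lid (a joint): angle of the lid, rad: 0 shut, 0.71 fully raised. Hinged at the housing's rear top edge, driven by the lever through a rod at about 3 times its angle; its front flap shuts the mouth. Let go of suddenly, it slams: falling faster than 3 rad/s (the pad rising at about 195 mm/s) counts as a slam; with the pad rising at 50 mm/s it shuts softly.
- caliper: digital caliper, 230 mm long, lying flat on the bench far left; origin at the centre of its underside; not to be moved
- orange_driver: screwdriver with orange handle, 195 mm long, lying near the bench's front edge in front of the box; origin at the centre of its underside; not to be moved
Mind the look-alikes: they are no part of the job. Of the things like the part that bears tape_center, leave any that is pink; of the rest the larger one is meant.

How it is judged:
By the outcome, as a careful person would: the job done as asked, in the order asked, and still so for the second after the job is handed in, with the robot touching nothing.
It also fails if it takes over 53 s, if anything falls off the work surface, if the arm or the gripper's body presses on something with over 40 N, if the wrist force passes 120 N, or if a joint passes its speed limit or range.

## Robot

A 6-joint arm with a two-finger parallel gripper is mounted at the origin on a cart in front of the work surface, level with it; the furniture and walls round the work are solid. World frame = base frame: x ahead of the robot, y to its left, z up, the work surface at z = 0. Lengths are in m, angles in rad, forces in N, time in s.
With the tool pointing down it reaches from about 0.35 to 0.975 m from the base axis. Payload 7.1 kg.
Tool frame: the origin (TCP) lies midway between the tips of the shut fingers; the grasp point (between the pads) lies 19 mm behind it; z points along the fingers, x is the direction in which the jaws open and shut, and the axes are right-handed (so a half turn about z gives the same grasp; the last joint's range is limited). The gripper opens to 88 mm and grips with 3 to 60 N. Pads are 20 mm wide; open, the fingers measure 115 mm over their backs; the gripper's body (75 mm by 178 mm) begins 61 mm behind the grasp point.
Start: joints at [1.279, 0.423, 1.63, -0, 1.089, -0.019], TCP at [0.168, 0.602, 0.223] pointing down, gripper open.
Joint ranges: [-3, 3], [-0.9, 2.11], [0.09, 2.58], [-1.31, 4.45], [0.11, 2.69], [-2.54, 2.54]. Speed limits (rad/s): [2.39, 2.39, 3.01, 3.14, 3.14, 3.14].

## Interface

Orientations are given as a unit quaternion [w, x, y, z].
In Python, from station import move_pose, movel, movej, command_gripper, wait, inverse_kinematics, read_camera, camera_info, MotionError, job_done, get_time, get_joint_pos, get_qvel, get_effort, get_tcp_pos, get_ee_rot, get_ft_force, get_ft_torque, get_grip_width gives the robot as it stands. Calls block until the motion is done:
- move_pose(position, orientation): joint-space move of the TCP to a pose.
- movel(position, frame=None, v=0.15, until_force=None): straight line of the TCP; frame=None keeps the orientation; v is the mean speed in m/s. With until_force (N) it stops when the force on the tool has changed by that much, and returns True; else False.
- movej(angles): joint-space move.
- command_gripper(opening): opening from 0.0 (shut) to 1.0 (fully open); the grip force is fixed at half the most; returns when the fingers have stopped.
- wait(seconds).
- inverse_kinematics(position, orientation): joint angles nearest the present ones, or None.
- read_camera(name): name is "scene" or "top" or "wrist"; returns the picture (480x640x3 uint8, red, green, blue); there is no depth.
- camera_info(name): a dict with "intrinsics" (3x3 intrinsics, pixels), "T" (4x4, takes a point from camera to world coordinates); the wrist camera has in their place "tool_from_camera" (4x4, takes a point from camera to tool coordinates, whose origin is the TCP and whose axes are the tool frame's). Camera axes: x right, y up, looking along -z (the intrinsics and any distortion apply to the point x, -y, -z); pixel columns grow to the right and rows downward; lengths in m; the calibration is good to about 2 mm. A picture is of the moment at which its call begins: read the wrist's pose just before it. camera_info takes no time and is no camera call.
A pose or a line that the arm cannot do raises MotionError and nothing moves.
- job_done(): hands the job in, once; it reports no verdict.
Readings, each from a call of its own:
- get_time(): time.
- get_joint_pos(): joint angles.
- get_qvel(): joint speeds.
- get_effort(): joint torques, N m.
- get_tcp_pos(): TCP position.
- get_ee_rot(): TCP orientation.
- get_ft_force(): force on the tool from outside, world axes, zero at the start.
- get_ft_torque(): the same for the moment, N m.
- get_grip_width(): opening from 0.0 (shut) to 1.0 (fully open).
Only numpy, scipy, OpenCV 4.12 (cv2) and the standard library are available. Lean on these libraries where they do the work, as an engineer would, in place of code of your own. Each camera call takes 0.05 s, during which the arm holds its last target.

## Working session

There is one attempt and no reset: what is moved stays moved. The work goes in short steps, each a Python script; the robot and the scene stay as the last script left them, time stands still between calls to the robot, and variables do not carry over. Pictures are saved under pics/ and viewed, and the job is handed in when it is done.

```bash
mkdir -p pics; cat > h.py <<'E'
import numpy as np, cv2
from station import *
def snap(n,f):
    im=read_camera(n); cv2.imwrite(f'pics/{f}.png',im[:,:,::-1]); return im
def ray(n,uv,z):
    ci=camera_info(n); K=np.array(ci["intrinsics"]); T=np.array(ci["T"])
    d=np.linalg.inv(K)@np.array([uv[0],uv[1],1.]); d=T[:3,:3]@np.array([d[0],-d[1],-d[2]])
    o=T[:3,3]; return o+d*(z-o[2])/d[2]
def proj(n,p):
    ci=camera_info(n); K=np.array(ci["intrinsics"]); T=np.array(ci["T"])
    c=np.linalg.inv(T)@np.append(p,1); q=K@np.array([c[0],-c[1],-c[2]]); return q[:2]/q[2]
E
ls; python3 - <<'E'
from h import *
print(get_time(),get_ee_rot())
snap("top","top0");snap("scene","scene0")
for n in("top","scene","wrist"): print(camera_info(n))
E
```

```text
h.py
pics
0.0 [ 4.47302864e-04  7.96689481e-01  6.04388369e-01 -6.08773005e-04]
{'intrinsics': array([[441.91267255,   0.        , 321.42600879],
       [  0.        , 441.91267255, 241.19546181],
       [  0.        ,   0.        ,   1.        ]]), 'T': array([[-0.00957776,  0.99496509, -0.09976336,  0.5232771 ],
       [-0.99950623, -0.00653991,  0.03073319,  0.07994908],
       [ 0.029926  ,  0.10000846,  0.99453645,  0.9623943 ],
       [ 0.        ,  0.        ,  0.        ,  1.        ]])}
{'intrinsics': array([[571.6232237 ,   0.        , 326.44530614],
       [  0.        , 571.6232237 , 247.61341983],
       [  0.        ,   0.        ,   1.        ]]), 'T': array([[ 0.77198832,  0.32210899, -0.54797795, -0.02284442],
       [-0.63550947,  0.4083755 , -0.65525351, -0.66891814],
       [ 0.01271772,  0.85409323,  0.51996443,  0.69148098],
       [ 0.        ,  0.        ,  0.        ,  1.        ]])}
{'intrinsics': array([[423.52832855,   0.        , 320.08724868],
       [  0.        , 423.52832855, 236.05831305],
       [  0.        ,   0.        ,   1.        ]]), 'tool_from_camera': array([[ 9.99998168e-01, -1.69037362e-03,  8.98000106e-04,
        -1.37022189e-03],
       [-1.41141005e-03, -9.68092212e-01, -2.50590256e-01,
        -6.59252381e-02],
       [ 1.29293807e-03,  2.50588529e-01, -9.68092825e-01,
        -1.61855662e-01],
       [ 0.00000000e+00,  0.00000000e+00,  0.00000000e+00,
         1.00000000e+00]])}
```

View pics/top0.png

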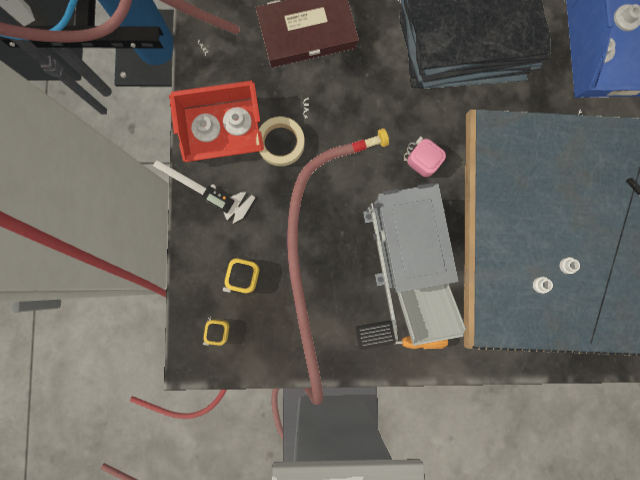

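View pics/scene0.png

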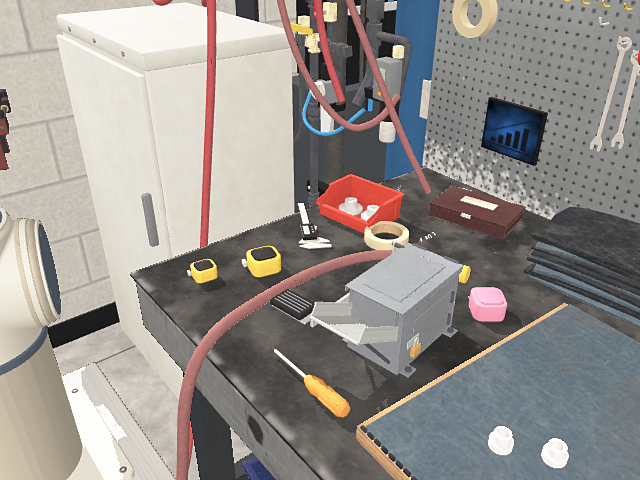

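```bash
python3 - <<'E'
from h import *
im=cv2.imread('pics/top0.png')
a=cv2.resize(im[180:360,345:475],None,fx=4.4,fy=3.3,interpolation=cv2.INTER_CUBIC)
a=cv2.resize(im[180:360,345:475],None,fx=3.3,fy=3.3,interpolation=cv2.INTER_CUBIC)
b=cv2.resize(im[250:310,210:270],None,fx=5,fy=5,interpolation=cv2.INTER_CUBIC)
c=np.zeros((600,800,3),np.uint8);c[:a.shape[0],:a.shape[1]]=a;c[:300,450:750]=b
cv2.imwrite('pics/crop0.png',c)
hsv=cv2.cvtColor(im,cv2.COLOR_BGR2HSV)
m=cv2.inRange(hsv,(20,120,120),(35,255,255))
cs,_=cv2.findContours(m,cv2.RETR_EXTERNAL,cv2.CHAIN_APPROX_NONE)
for k in cs:
    if cv2.contourArea(k)>150: 
        r=cv2.minAreaRect(k); print(r); print([ray("top",p,.036).round(4).tolist() for p in cv2.boxPoints(r)], ray("top",r[0],.036))
E
```

```text
((215.70773315429688, 332.33843994140625), (24.06273651123047, 24.80694580078125), 7.125016689300537)
[[0.4084, 0.297, 0.036], [0.458, 0.2916, 0.036], [0.4514, 0.2428, 0.036], [0.4017, 0.2485, 0.036]] [0.42980281 0.26999619 0.036     ]
((241.42694091796875, 275.4831237792969), (31.630239486694336, 32.5296745300293), 12.994616508483887)
[[0.5206, 0.2576, 0.036], [0.5862, 0.2433, 0.036], [0.5709, 0.1791, 0.036], [0.5053, 0.1939, 0.036]] [0.54561493 0.21850094 0.036     ]
```

View pics/crop0.png

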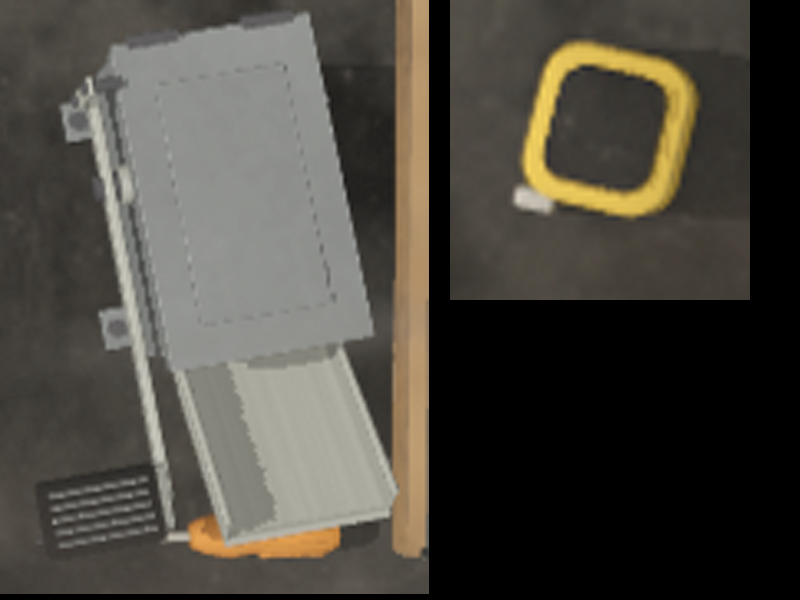

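```bash
python3 - <<'E'
from h import *
f=lambda p:(p[0]/3.3+345-.35,p[1]/3.3+180-.35)
L=[ray("top",f(p),.139)[:2] for p in [(112,48),(310,13),(373,335),(172,370)]]
P=[ray("top",f(p),.118)[:2] for p in [(37,487),(152,467),(166,538),(48,558)]]
C=[ray("top",f(p),.136+.019)[:2] for p in [(228,543),(393,490)]]
L,P=map(np.array,(L,P))
for q in (L,P):
    print(q.round(4).tolist(), [round(float(np.linalg.norm(q[i]-q[(i+1)%4])),4) for i in range(4)], q.mean(0))
    d=(q[0]+q[1]-q[2]-q[3]);e=q[0]+q[3]-q[1]-q[2];print(np.degrees(np.arctan2(d[1],d[0])),np.degrees(np.arctan2(-e[0],e[1])))
print(C)
# chute top end in scene/ top; pad colour in scene
s=cv2.imread('pics/scene0.png')
cv2.imwrite('pics/crop1.png',cv2.resize(s[230:385,260:470],None,fx=3.8,fy=3.8,interpolation=cv2.INTER_CUBIC))
E
```

```text
[[0.695, -0.0551], [0.7152, -0.1709], [0.5289, -0.2002], [0.5103, -0.0849]] [0.1176, 0.1886, 0.1168, 0.187] [ 0.61235288 -0.12777088]
9.060093038199918 9.538676831418778
[[0.4443, -0.0096], [0.4548, -0.0761], [0.4146, -0.0831], [0.4043, -0.0152]] [0.0673, 0.0408, 0.0687, 0.0403] [ 0.42947793 -0.04602155]
8.952751126675077 8.800287292822663
[array([ 0.41621331, -0.11001165]), array([ 0.44365689, -0.20242165])]
```

View pics/crop1.png

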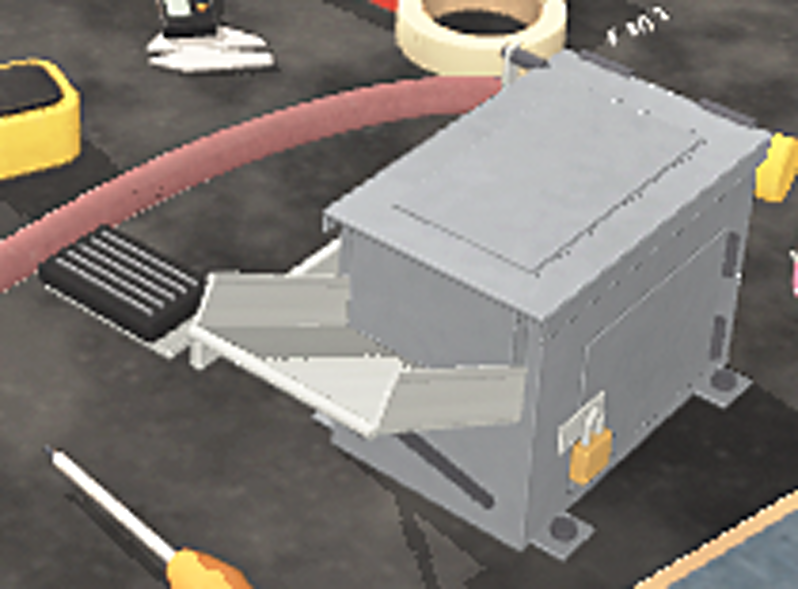

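```bash
cat >> h.py <<'E'
from scipy.spatial.transform import Rotation as Rot
YAW=np.radians(9.1); BO=np.array([.614,-.1277,0.]); RB=Rot.from_euler('z',YAW).as_matrix()
box=lambda p: BO+RB@np.array(p,float)
def quat(R): 
    q=Rot.from_matrix(R).as_quat(); return np.array([q[3],q[0],q[1],q[2]])
def frame(z,x):
    z=np.array(z,float);z/=np.linalg.norm(z);x=np.array(x,float);x-=z*(x@z);x/=np.linalg.norm(x)
    return np.c_[x,np.cross(z,x),z]
E
python3 - <<'E'
from h import *
t=cv2.imread('pics/top0.png');s=cv2.imread('pics/scene0.png')
pts=[(-.195,y,.136) for y in(-.046,.046)]+[(-.195,y,.136+.022) for y in(-.046,.046)]+[(-.09,y,.075) for y in(-.046,.046)]+[(-.17+a*.022,.11+b*.035,.118) for a in(-1,1) for b in(-1,1)]+[(a*.09,b*.055,.139) for a in(-1,1) for b in(-1,1)]+[(a*.09,b*.055,0) for a in(-1,1) for b in(-1,1)]
T=cv2.resize(t[170:370,340:480],None,fx=3,fy=3);S=cv2.resize(s[230:385,260:470],None,fx=3.8,fy=3.8)
for p in pts:
    a=proj("top",box(p)); cv2.circle(T,tuple(int(v) for v in ((a-[340,170])*3+1.5)),2,(0,0,255),-1)
    a=proj("scene",box(p)); cv2.circle(S,tuple(int(v) for v in ((a-[260,230])*3.8+1.9)),3,(0,0,255),-1)
cv2.imwrite('pics/T.png',T);cv2.imwrite('pics/S.png',S)
for dx,dy in((-1,-1),(1,-1),(1,1),(-1,1)): 
  pass
print(get_tcp_pos(), ray("scene",(265,262),.036))
# reach checks
psi=np.radians(77.7)
for sg in(1,-1):
  Rg=frame([0,0,-1],[sg*np.cos(psi),sg*np.sin(psi),0])
  n=np.array([.5,0,.866]); Rp=frame(RB@-n, RB@np.array([0,sg,0]))
  for R_,p in((Rg,(.546,.2205,.025)),(Rg,(.546,.2205,.2)),(Rp,box(np.array([-.155,0,.113])+n*.027)),(Rp,box(np.array([-.155,0,.113])+n*.15)),(frame([0,0,-1],RB@[sg,0,0]),box((-.17,.11,.07)))):
    print(sg,inverse_kinematics(p,quat(R_)))
E
```

```text
[0.168251   0.60142067 0.22201637] [0.52886226 0.19239973 0.036     ]
1 [ 3.63607130e-01  6.53601133e-01  1.80401661e+00 -4.44089210e-16
  6.83974915e-01 -9.92513698e-01]
1 [ 3.63607130e-01  3.97435381e-01  1.72993502e+00 -4.44089210e-16
  1.01422225e+00 -9.92513698e-01]
1 [-0.21624848  0.60204572  1.66968288 -0.18817644  1.36641812 -1.86076648]
1 [-0.18393162  0.55104717  1.47072001 -0.16903095  1.61721277 -1.87843654]
1 [-1.34416563e-01  4.17994089e-01  2.14014431e+00 -4.44089210e-16
  5.83454255e-01 -2.93241524e-01]
-1 [ 3.63607130e-01  6.53601133e-01  1.80401661e+00 -4.44089210e-16
  6.83974915e-01  2.14907896e+00]
-1 [ 3.63607130e-01  3.97435381e-01  1.72993502e+00 -4.44089210e-16
  1.01422225e+00  2.14907896e+00]
-1 [-0.21624848  0.60204572  1.66968288 -0.18817644  1.36641812  1.28082617]
-1 [-0.18393162  0.55104717  1.47072001 -0.16903095  1.61721277  1.26315612]
-1 None
```

View pics/T.png

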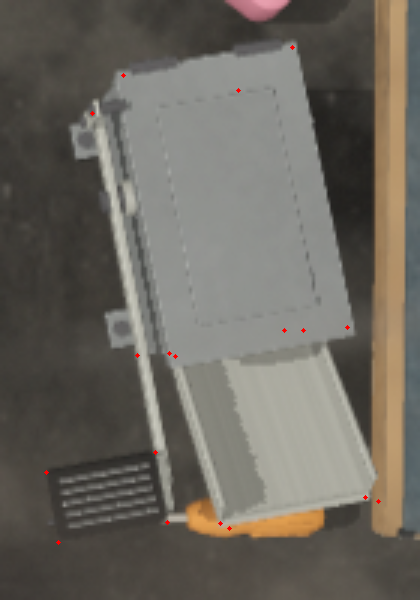

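View pics/S.png

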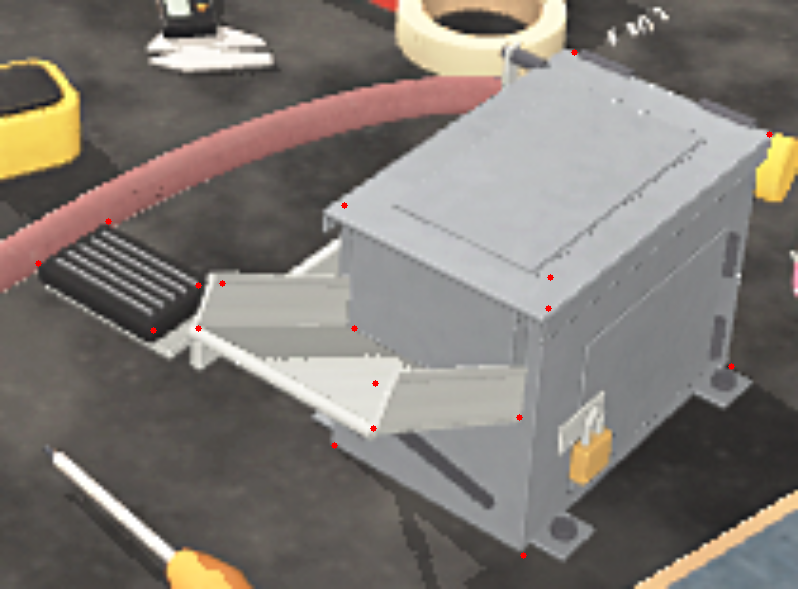

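```bash
python3 - <<'E'
from h import *
psi=np.radians(77.7); Rg=frame([0,0,-1],[np.cos(psi),np.sin(psi),0])
move_pose([.546,.2205,.17],quat(Rg))
print(get_time(),get_grip_width(),get_tcp_pos())
p=get_tcp_pos();w,x,y,z=get_ee_rot();R=Rot.from_quat([x,y,z,w]).as_matrix()
im=snap("wrist","w0")
ci=camera_info("wrist");K=np.array(ci["intrinsics"]);TC=np.array(ci["tool_from_camera"])
T=np.eye(4);T[:3,:3]=R;T[:3,3]=p;T=T@TC
def wr(uv,z):
    d=np.linalg.inv(K)@np.array([uv[0],uv[1],1.]);d=T[:3,:3]@np.array([d[0],-d[1],-d[2]]);return T[:3,3]+d*(z-T[2,3])/d[2]
hsv=cv2.cvtColor(im,cv2.COLOR_RGB2HSV)
m=cv2.inRange(hsv,(20,120,120),(35,255,255))
cs,_=cv2.findContours(m,cv2.RETR_EXTERNAL,cv2.CHAIN_APPROX_NONE)
k=max(cs,key=cv2.contourArea);r=cv2.minAreaRect(k);print(r)
b=cv2.boxPoints(r);print([wr(q,.036).round(4).tolist() for q in b]);print([wr(q,.0).round(4).tolist() for q in b])
E
```

```text
2.05 1.0021889827168624 [0.5457642  0.22135625 0.17010997]
((319.0, 220.0), (96.0, 88.0), 90.0)
[[0.5042, 0.1965, 0.036], [0.5171, 0.2562, 0.036], [0.5861, 0.2432, 0.036], [0.5725, 0.1798, 0.036]]
[[0.507, 0.1919, 0.0], [0.5215, 0.2589, 0.0], [0.5989, 0.2443, 0.0], [0.5836, 0.1733, 0.0]]
```

View pics/w0.png

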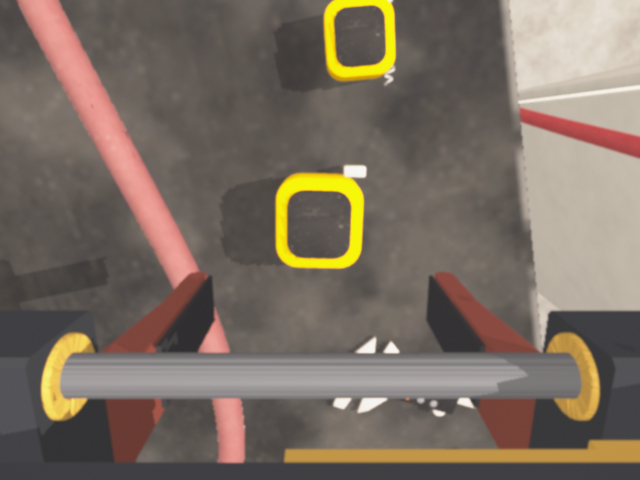

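```bash
python3 - <<'E'
from h import *
command_gripper(.86)
movel([.5463,.2195,.025],v=.12)
command_gripper(0.3)
print(get_time(),get_grip_width()*88,get_ft_force())
movel([.5463,.2195,.22],v=.2)
print(get_grip_width()*88,get_ft_force(),get_tcp_pos())
snap("wrist","w1")
n=np.array([.5,0,.866]); Rp=frame(RB@-n, RB@np.array([0,1.,0]))
move_pose(box(np.array([-.158,0,.1147])+n*.12),quat(Rp))
print(get_time(),get_grip_width()*88,get_tcp_pos())
snap("wrist","w2");snap("scene","s2")
E
```

```text
4.275 61.44927631713122 [-0.97781078  0.98452449  5.22577159]
61.27681280430975 [ 0.09840484 -0.62792439 -3.90170455] [0.54538867 0.21912346 0.21865466]
6.8083 61.214328438462495 [ 0.5174539  -0.14236459  0.21847277]
```

View pics/w2.png

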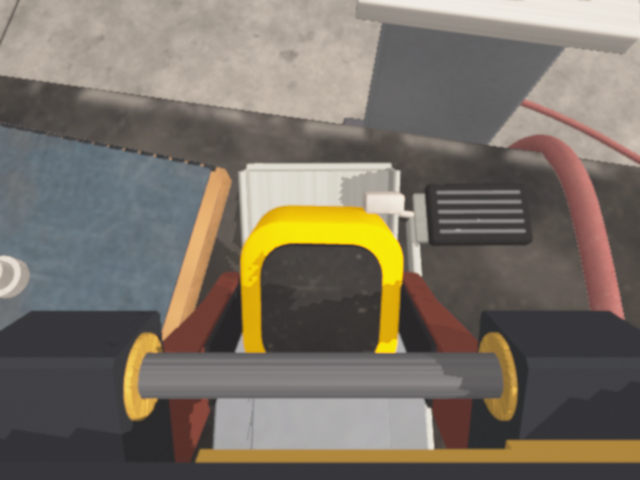

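View pics/s2.png

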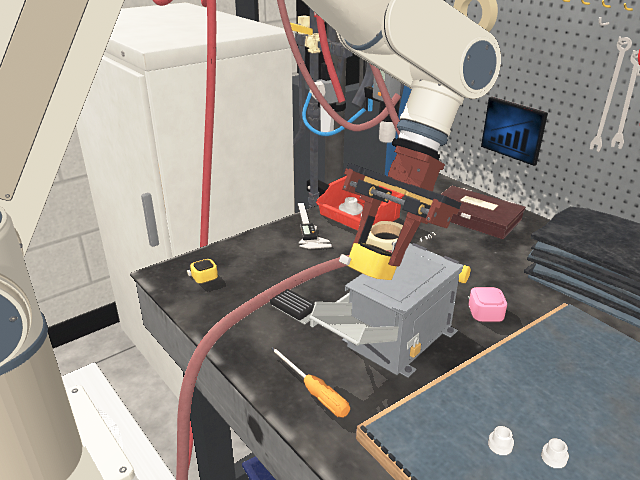

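```bash
python3 - <<'E'
from h import *
n=np.array([.5,0,.866]); b=np.array([-.158,0,.1147])
movel(box(b+n*.04),v=.12)
f0=get_ft_force()
print(movel(box(b+n*.0235),v=.03,until_force=4), get_ft_force()-f0)
inv=RB.T@(get_tcp_pos()-BO)-b; print(get_time(),inv,inv@n)
snap("scene","s3");snap("wrist","w3")
E
```

```text
True [1.6859378  0.1737121  4.74595454]
8.2167 [1.28683419e-02 7.90267680e-05 2.20067969e-02] 0.025492057111197237
```

```bash
python3 - <<'E'
import cv2,numpy as np
s=cv2.imread('pics/s3.png');w=cv2.imread('pics/w3.png')
c=np.zeros((600,800,3),np.uint8);a=cv2.resize(s[200:400,270:470],None,fx=2,fy=2,interpolation=cv2.INTER_CUBIC);c[:400,:400]=a;c[:300,400:]=cv2.resize(w,(400,300));cv2.imwrite('pics/c3.png',c)
E
```

```text
(no output)
```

View pics/c3.png

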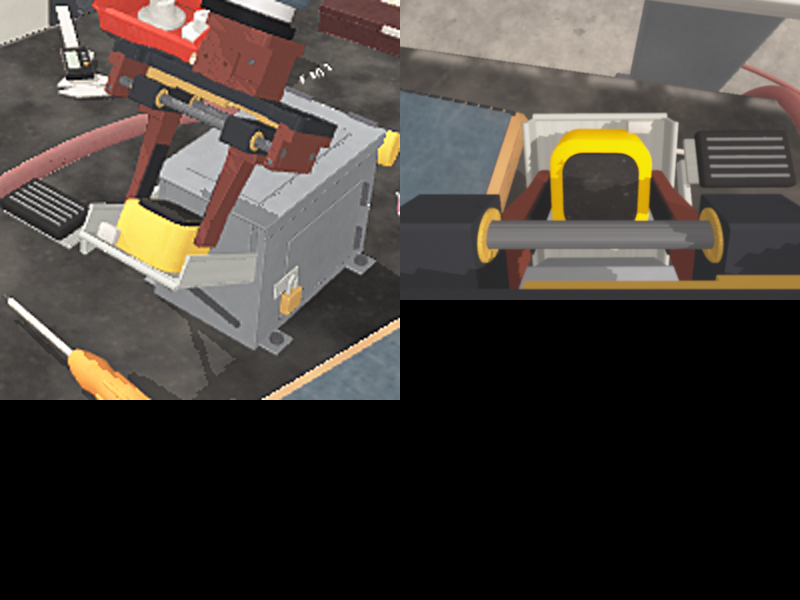

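Contact came at the expected height: TCP 25.5 mm above the face, with the force along the face normal. The pictures show the tape lying centred on the chute. I'll release it and retract.

```bash
python3 - <<'E'
from h import *
n=np.array([.5,0,.866]); b=np.array([-.158,0,.1147])
command_gripper(.82)
print(get_grip_width()*88,get_ft_force())
p=RB.T@(get_tcp_pos()-BO)
movel(box(p+n*.11),v=.15)
print(get_time(),get_ft_force())
snap("scene","s4");snap("top","t4")
a=cv2.imread('pics/s4.png');w=cv2.imread('pics/t4.png')
c=np.zeros((600,800,3),np.uint8);c[:400,:400]=cv2.resize(a[200:400,270:470],None,fx=2,fy=2,interpolation=cv2.INTER_CUBIC);c[:400,400:]=cv2.resize(w[170:370,320:520],None,fx=2,fy=2);cv2.imwrite('pics/c4.png',c)
E
```

```text
72.0108474965937 [-0.20005132  0.07669523 -1.09425809]
9.6167 [0.21847265 0.69070603 0.14590872]
```

View pics/c4.png

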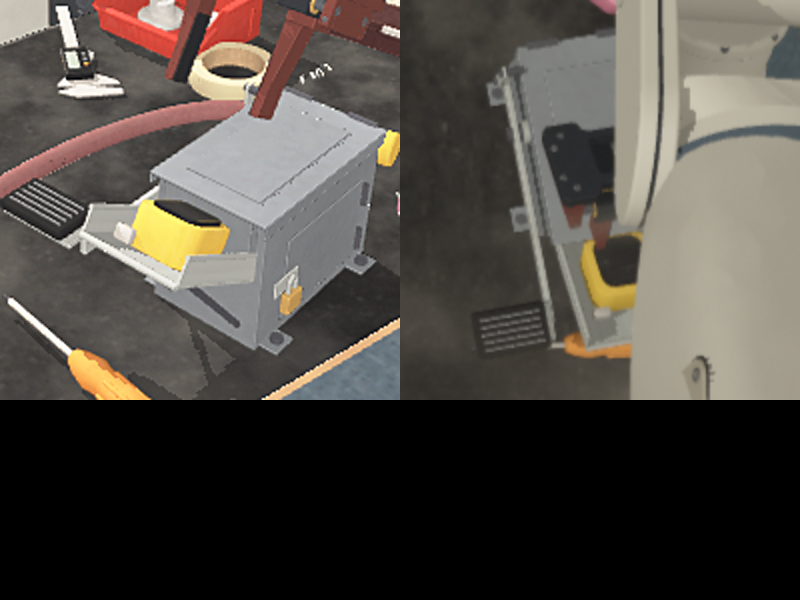

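```bash
python3 - <<'E'
from h import *
p=get_tcp_pos()
movel(p+[-.02,.03,.06],v=.2)
Rl=frame([0,0,-1],RB@[1,0,0])
move_pose(box((-.17,.113,.17)),quat(Rl))
command_gripper(0)
movel(box((-.17,.113,.128)),v=.1)
f0=get_ft_force()
print(movel(box((-.17,.113,.108)),v=.03,until_force=3),get_tcp_pos(),get_ft_force()-f0)
print(get_time())
snap("scene","s5")
print(movel(box((-.17,.113,.074)),v=.06,until_force=20),get_tcp_pos(),get_ft_force()-f0)
wait(.7)
print(get_time(),get_tcp_pos(),get_ft_force()-f0); snap("scene","s6");snap("top","t6")
a=cv2.imread('pics/s6.png');w=cv2.imread('pics/t6.png')
c=np.zeros((500,800,3),np.uint8);c[:500,:400]=cv2.resize(a[150:400,270:470],None,fx=2,fy=2,interpolation=cv2.INTER_CUBIC);c[:500,400:]=cv2.resize(w[120:370,320:520],None,fx=2,fy=2);cv2.imwrite('pics/c6.png',c)
E
```

```text
True [ 0.42851813 -0.04303873  0.11747331] [-0.31687483  0.049363    6.32049888]
13.775
False [ 0.42840184 -0.04306256  0.07425056] [-1.98640199 -0.57795692  8.19067592]
15.4 [ 0.42837674 -0.04305029  0.07439592] [-0.93009138 -0.16010059  7.36598936]
```

View pics/c6.png

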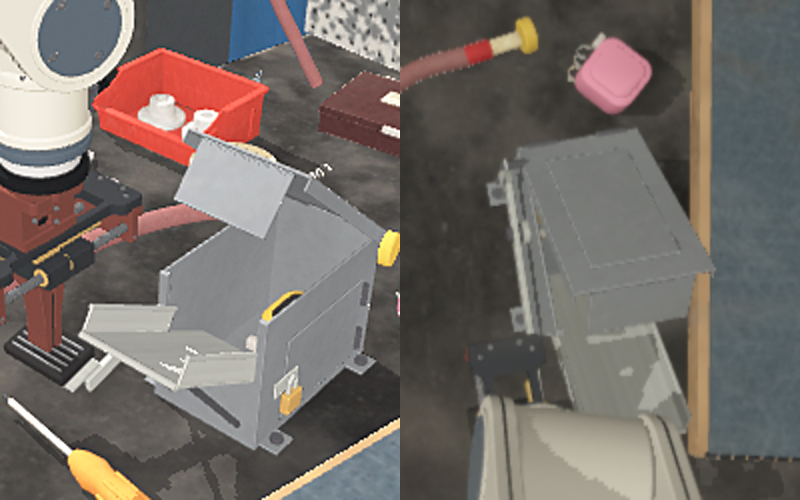

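```bash
python3 - <<'E'
from h import *
wait(1.0)
print(get_time(),get_tcp_pos()); snap("scene","s7")
a=cv2.imread('pics/s6.png');w=cv2.imread('pics/s7.png')
c=np.zeros((600,800,3),np.uint8)
for i,q in enumerate((a,w)): c[:,i*400:i*400+400]=cv2.resize(q[220:370,340:440],None,fx=4,fy=4,interpolation=cv2.INTER_CUBIC)
cv2.imwrite('pics/c7.png',c)
E
```

```text
16.5 [ 0.42839287 -0.04305209  0.0744038 ]
```

View pics/c7.png

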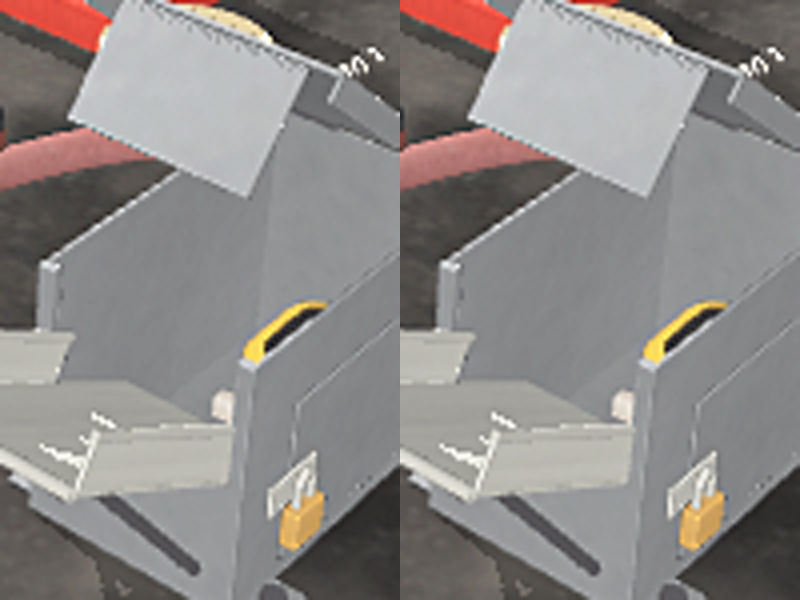

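```bash
python3 - <<'E'
from h import *
for nm,uv in(("hook",(395.5,322)),("yellow low corner",(402.5,308)),("yellow top",(420,295.5))):
    for z in(.0,.02,.036,.05,.065,.08,.1,.12):
        print(nm,z,(RB.T@(ray("scene",uv,z)-BO)).round(3)[:2])
E
```

```text
hook 0.0 [0.027 0.032]
hook 0.02 [0.005 0.018]
hook 0.036 [-0.012  0.008]
hook 0.05 [-0.027 -0.002]
hook 0.065 [-0.043 -0.012]
hook 0.08 [-0.059 -0.022]
hook 0.1 [-0.08  -0.035]
hook 0.12 [-0.102 -0.049]
yellow low corner 0.0 [0.072 0.047]
yellow low corner 0.02 [0.05  0.034]
yellow low corner 0.036 [0.031 0.022]
yellow low corner 0.05 [0.015 0.013]
yellow low corner 0.065 [-0.002  0.002]
yellow low corner 0.08 [-0.019 -0.008]
yellow low corner 0.1 [-0.041 -0.022]
yellow low corner 0.12 [-0.064 -0.036]
yellow top 0.0 [0.131 0.045]
yellow top 0.02 [0.107 0.031]
yellow top 0.036 [0.087 0.02 ]
yellow top 0.05 [0.07 0.01]
yellow top 0.065 [0.052 0.   ]
yellow top 0.08 [ 0.034 -0.01 ]
yellow top 0.1 [ 0.009 -0.024]
yellow top 0.12 [-0.015 -0.038]
```

The sightlines fit the tape lying flat on the housing floor: its top spans box x of about 0.03–0.09 at z 36 mm, and its hook is at x of about 0.02. It is at rest, so I'll ease the lever up.

```bash
python3 - <<'E'
from h import *
movel(box((-.17,.113,.124)),v=.022)
wait(.3)
print(get_time(),get_tcp_pos(),get_ft_force())
movel(box((-.17,.113,.22)),v=.15)
movel(box((-.20,.20,.30)),v=.2)
print(get_time())
snap("scene","s8");snap("top","t8")
a=cv2.imread('pics/s8.png');w=cv2.imread('pics/t8.png')
c=np.zeros((600,800,3),np.uint8);c[:500,:400]=cv2.resize(a[150:400,270:470],None,fx=2,fy=2,interpolation=cv2.INTER_CUBIC);c[:600,400:]=cv2.resize(w[120:420,320:520],None,fx=2,fy=2);cv2.imwrite('pics/c8.png',c)
E
```

```text
19.275 [ 0.4282742  -0.043003    0.12397936] [ 0.14045199  0.3996242  -0.12432858]
20.825
```

View pics/c8.png

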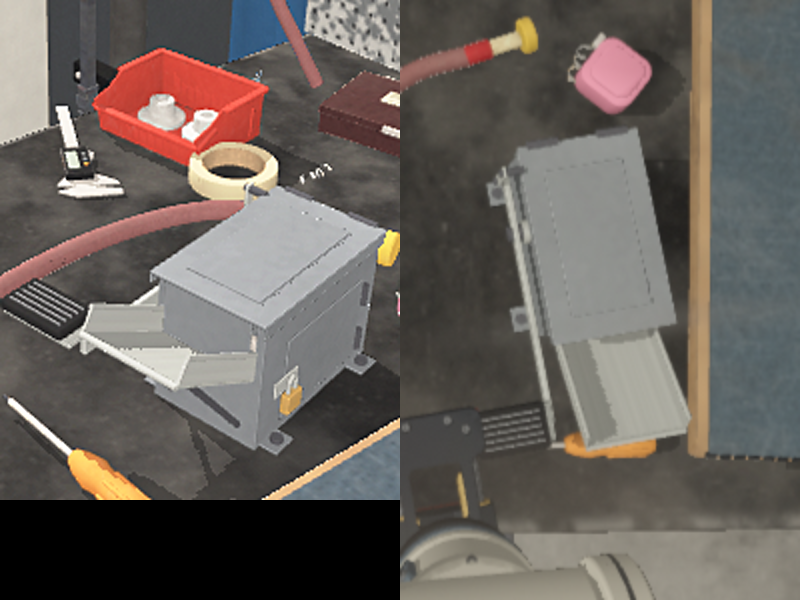

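View pics/s8.png

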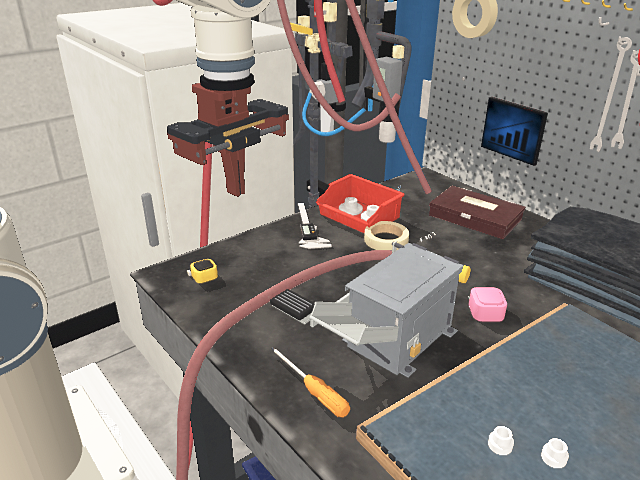

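```bash
python3 - <<'E'
import cv2,numpy as np
c=np.zeros((600,800,3),np.uint8)
for i,f in enumerate(('s8','scene0')):
    q=cv2.imread(f'pics/{f}.png');c[:,i*400:i*400+400]=cv2.resize(q[280:355,370:420],None,fx=8,fy=8,interpolation=cv2.INTER_NEAREST)
cv2.imwrite('pics/c9.png',c)
E
```

```text
(no output)
```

View pics/c9.png

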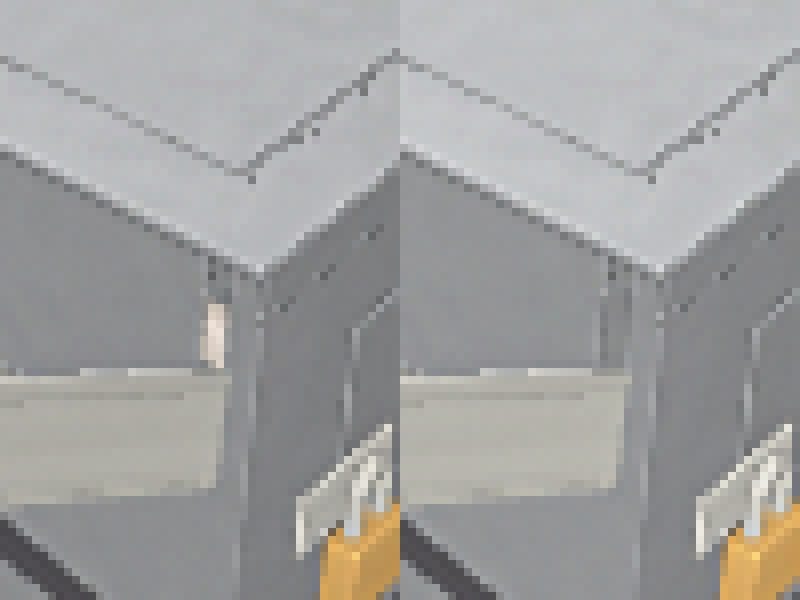

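The lid edges match the first picture pixel for pixel, and the pale patch is the tape's hook seen through the gap beside the flap. The tape is inside and the lid is shut, so I'll hand in.

```bash
python3 - <<'E'
from h import *
print(get_time(),get_ft_force()); job_done()
E
```

```text
20.925 [-0.26808604  0.27700536 -0.57689782]
the job is handed in; nothing more can be done
```

The larger yellow tape measure is in the drop box, the lid is shut again, and I handed the job in at 20.9 s of the 53 s allowed.

- **Placing:** I gripped the tape across its x faces and laid it on the chute with the lid shut, lowering until a light contact of about 5 N. After I let go, it slid down to the flap, slightly turned.
- **Lever:** I pressed the pad down to about 74 mm above the bench, against roughly 8 N, and held it there. I did not push the last 2 mm to the stop. The tape slid inside and came to rest. I then eased the pad up at a mean of about 22 mm/s.
- **Last checks:** In the final pictures the lid's edges line up with the first picture and the pad is back up. The chute is empty, and the smaller yellow tape, the pink one, the caliper and the screwdriver look unmoved. The arm was clear of everything.
- **Tape inside:** The sightlines with the lid raised fit the tape lying flat on the box floor near the rear wall. With the lid shut, only its hook shows, through the narrow gap beside the flap.

No check failed. I did not measure the lid's closing speed directly; I only controlled how fast the pad rose.

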